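# Clear the headset and press down the shield cover

## Task

Hang the headset that stands on the shielded box's cover over the horizontal bar of the headset stand and let go of it. Then turn the cover's wing fastener clockwise until the wing lines up with the two index ridges, so that its stud fits the slot below, push the sprung cover down flush onto the box's frame and finish while still holding it pressed down. Leave the two small brass adapters standing where they are.

Things in the scene. Friction and masses are not known exactly. Their poses are not given: they have to be found in the camera images.
- unit: Shielded aluminium box fixed to the bench, 160 (x) x 240 (y) mm, frame rim 63 mm high; origin at the centre of its underside, z up. The wing fastener is at the centre of its sprung cover. Two dark index ridges (16 x 4, 2 mm high) lie on the cover along the box's x axis, 26 to 42 mm either side of the fastener's axis
- cover (a joint): how far the sprung cover is pushed straight down: 0 up, 0.008 (m) flush on the frame. It takes about 6 N to start it and 10 N to bring it flush; it springs up when let go. While the fastener is out of line its stud stops the cover after about 2 mm
- press_spot (a point): free place on the cover's top face, 65 mm to +y of the fastener, moving with the cover, z up. The cover is a flat aluminium plate 160 x 240 mm, 4 mm thick; its top face is 75 mm above the bench when up, 67 mm when flush. Pressing elsewhere on the cover or on the fastener serves as well
- fastener (a joint): angle (rad) of the wing fastener, counter-clockwise seen from above: 0 when the wing lies along the box's x axis, in line with the ridges. Starts at 0.8 to 1.45; turn it clockwise to 0. Stiff (0.05 N m), stays where it is left; stops at -0.5 and 1.57. The stud enters its slot within about 0.2 rad of 0
- wing (a point): point on the fastener's axis 15 mm above the cover's top face, a good height to grip. The wing is an upright steel bar 36 long (along this point's x axis, which turns with it), 10 thick (y) and 23 mm high on a steel disc 40 mm across, 3 mm thick; its top is 26 mm above the cover. Pinch it across its 10 mm thickness
- headset: rigid headset, 0.13 to 0.23 kg, upright on its ear cups on the cover, over the fastener. Origin midway between the cups' undersides, z up, y from cup to cup, x across the headband. 162 mm wide, 150 high; cups 52 x 26 x 62 mm, 112 mm clear between them. Grip the crown, a black pad 24 (x) x 72 (y) x 22 mm thick, 128 to 150 mm above the origin, across its 24 mm
- crown (a point): middle of the underside of the headset's crown pad, 128 mm above the headset's origin, axes as the headset's; this face rests on the bar when the headset hangs
- stand: headset stand fixed to the bench: a round steel bar 12 mm in diameter along the stand's x axis, its centre line 165 mm (its top 171 mm) above the bench, between two posts 12 mm thick at 105 mm either side (tops at 176 mm). Origin on the bench under the bar's middle, z up
- bar_mid (a point): middle of the stand's bar, on its centre line; the bar runs along x. The headset hangs with its x axis along the bar, a cup on each side
- adapter_a: small upright brass coaxial adapter, 22 mm across, 34 mm high, loose; origin under its centre. To be left alone
- adapter_b: another such adapter, farther from the robot. To be left alone

How it is judged:
By the outcome, as a careful person would: the job done as asked, in the order asked, and still so for the second after the job is handed in, while the arm keeps its last pose, push and grip.
It also fails if it takes over 64 s, if anything falls off the work surface, if the arm or the gripper's body presses on something with over 40 N, if the wrist force passes 120 N, or if a joint passes its speed limit or range.

## Robot

A 7-joint arm with a two-finger parallel gripper is mounted at the origin on the work surface. World frame = base frame: x ahead of the robot, y to its left, z up, the work surface at z = 0. Lengths are in m, angles in degrees, forces in N, time in s.
With the tool pointing down it reaches from about 0.425 to 0.875 m from the base axis. Payload 4.7 kg.
Tool frame: the origin (TCP) lies on the centre line of the jaws, within the pads' length; the fingertips stand env.nose_length ahead of it and the grasp point (between the pads) lies 8 mm behind it (env.nose_length is the distance from the TCP to the fingertips, in m); y points along the fingers, z is the direction in which the jaws open and shut, and the axes are right-handed (so a half turn about y gives the same grasp; the last joint's range is limited). The gripper opens to 87 mm and grips with 3 to 60 N. Pads are 19 mm wide; open, the fingers measure 117 mm over their backs; the gripper's body (75 mm by 190 mm) begins 51 mm behind the grasp point.
Start: joints at [74.719, 18.392, -4.016, 83.108, 1.295, 78.541, -3.26], TCP at [0.18, -0.625, 0.234] pointing down, gripper open.
Joint ranges: [-163.93, 163.93], [-17.29, 119.83], [-79.2, 71.16], [3.27, 140.29], [-89.18, 269.18], [5.43, 117.66], [-154.24, 154.24]. Speed limits (degrees/s): [147.25, 147.25, 180, 180, 180, 180, 180].

## Interface

Orientations are given as [roll, pitch, yaw] about the fixed x, y, z axes, in that order (R = Rz(yaw) Ry(pitch) Rx(roll)).
In Python, from cell import env, read_camera, camera_info, job, models gives the robot as it stands.
- The arm moves only by the tool move_arm, never from a script. Its argument "moves" is a list of rows, each a list of 6 numbers: the shift along the tool's x, y, z in mm, then the turn, a rotation vector about the tool's x, y, z in degrees. In form: [[x, y, z, ax, ay, az], ...]. A call has 1 to 20 rows; each row is the pose to reach, as a shift and turn from the pose commanded when the call began, along the tool's axes at that moment; what a row does not reach only later rows make up. A row lasts 1/12 s, in which the tool goes at most 41.7 mm and 7.16 degrees, less where a joint would pass 70% of its speed; a pose out of reach is approached as far as the arm can. A call with a gripper value outside its range is refused whole. "claw" is the finger opening in mm, from 0 to 87, set as the call begins (left out, the last holds). The fingers move at their own pace and stop on an object; "newtons" is the grip in N (left out, the last holds). Time passes only in rows, so rows that repeat a pose let the fingers close. It gives the time, the measured TCP pose, the force and the opening at its end, in the units of the state.
- env.get_obs(): the state, without advancing time (a new reading comes with each control period).
- read_camera(name): name is "side" or "top" or "wrist"; returns (picture, depth): 384x512x3 uint8, red, green, blue; 384x512 float32, m along the optical axis (not along the pixel's ray), 0 where there is no reading.
- camera_info(name): a dict with "fx", "fy", "cx", "cy" (pixels), "distortion" ([k1, k2, p1, p2, k3] as OpenCV has them; the pictures are not rectified), "R" (3x3) and "t" (3): a world point X has camera coordinates R X + t. Camera axes: x right, y down, z forward; pixel columns grow to the right and rows downward; lengths in m; the calibration is good to about 2 mm. A picture is of the moment at which its call begins: read the wrist's pose just before it. camera_info takes no time and is no camera call; for the wrist camera it gives the pose at the moment of the call.
- job.sign_off(): hands the job in, once; it reports no verdict.
Trained networks look in the newest picture that a camera, given by its name, has taken for a name from the list of things; names that differ only in an ending like _2 or _b are one class to them, and where a whole thing is asked for, a point or a joint stands for the part that bears it (a point fixed in the world has none). Each returns a list of dicts, best first, with "score" (0 to 1); they miss things now and then, are a little off and sometimes report something else, mostly with a low value. They report only what shows in the picture. A call takes as long as a camera call.
- models.spot_in(target, camera): "point" ([x, y, z] in m, in world coordinates, good to about 4 mm: the middle of the surface that is visible of it).
- models.cut_out(target, camera): "mask" (384x512 bool, what is visible of it).
The state is a dict: "time_s": time; "qpos": joint angles; "joint_velocities": joint speeds; "effort": joint torques, N m; "tool_pos": TCP position; "tool_rot": TCP orientation; "force": force on the tool from outside, world axes, zero at the start; "wrist_torque": the same for the moment, N m; "grip_width": finger opening in m.
Only numpy, scipy, OpenCV 4.12 (cv2) and the standard library are available. Lean on these libraries where they do the work, as an engineer would, in place of code of your own. Each camera call takes 0.05 s, during which the arm holds its last target.

## Working session

There is one attempt and no reset: what is moved stays moved. The work goes in short steps, Python scripts to look and compute and a tool call to move; the robot and the scene stay as the last step left them, time stands still between calls to the robot, and variables do not carry over. Pictures are saved under pics/ and viewed, and the job is handed in when it is done.

Besides the shell and the picture viewer there is one more tool, called after "Request:" as name(argument=value, ...), one argument or row to a line, values as JSON. move_arm: Moves the arm, as the interface text tells. Its arguments: {"type":"object","properties":{"moves":{"type":"array","items":{"type":"array","items":{"type":"number"}}},"claw":{"type":"number"},"newtons":{"type":"number"}},"required":["moves"]}

```bash
ls; mkdir -p pics; python3 - <<'E'
from cell import env, read_camera, camera_info, job, models
import cv2
o=env.get_obs(); print(o, env.nose_length)
for n in ["side","top","wrist"]:
    p,d=read_camera(n); cv2.imwrite(f"pics/{n}0.png",p[:,:,::-1]); c=camera_info(n); print(n,c)
    import numpy as np; np.savez(f"pics/{n}0.npz",p=p,d=d,R=c["R"],t=c["t"])
E
```

```text
pics
{'time_s': 0.0, 'qpos': array([74.71838941, 18.44035635, -4.01466218, 83.1758325 ,  1.29610224,
       78.5394307 , -3.26285515]), 'joint_velocities': array([ 0.03965409, -0.03884819,  0.06785227, -0.14833767, -0.01545384,
       -0.05349727,  0.0200392 ]), 'effort': array([ 8.93515025e-04, -4.91278732e+01, -4.03429773e-01, -3.12523162e+01,
       -6.38392568e-02,  4.37599292e-02,  1.78919800e-04]), 'tool_pos': array([ 0.17992897, -0.62404628,  0.23243852]), 'tool_rot': array([-9.01103187e+01, -7.07505409e-03, -1.63912072e+02]), 'force': array([-0.08948645,  1.12042084, -0.24263574]), 'wrist_torque': array([0.02168774, 0.00960491, 0.0181585 ]), 'grip_width': 0.08710581879535217} 0.011
side {'fx': 375.6779243489395, 'fy': 375.6779243489395, 'cx': 255.9323138613147, 'cy': 193.63123743435958, 'distortion': array([0.03751189, 0.        , 0.        , 0.        , 0.        ]), 'R': array([[ 0.74350723, -0.66871805,  0.00362812],
       [-0.35313086, -0.39722061, -0.84706221],
       [ 0.56788695,  0.62851568, -0.53148138]]), 't': array([-0.38290514,  0.32923182,  0.4137839 ])}
top {'fx': 492.6733903008407, 'fy': 492.6733903008407, 'cx': 260.09752693144475, 'cy': 203.62174563058463, 'distortion': array([-0.08106415,  0.        ,  0.        ,  0.        ,  0.        ]), 'R': array([[-0.02332478, -0.99951379,  0.0206915 ],
       [-0.99764099,  0.02193447, -0.06504864],
       [ 0.06456315, -0.02215993, -0.99766755]]), 't': array([5.52830708e-04, 5.52356919e-01, 9.91608861e-01])}
wrist {'fx': 306.678645952069, 'fy': 306.678645952069, 'cx': 253.07151992851067, 'cy': 189.91422788270606, 'distortion': array([-0.04109288,  0.        ,  0.        ,  0.        ,  0.        ]), 'R': array([[ 0.27621754, -0.96109445, -0.00115378],
       [-0.92214296, -0.26536084,  0.28148887],
       [-0.27084356, -0.07668821, -0.9595638 ]]), 't': array([-0.64938829, -0.03428742,  0.39122168])}
```

View pics/side0.png

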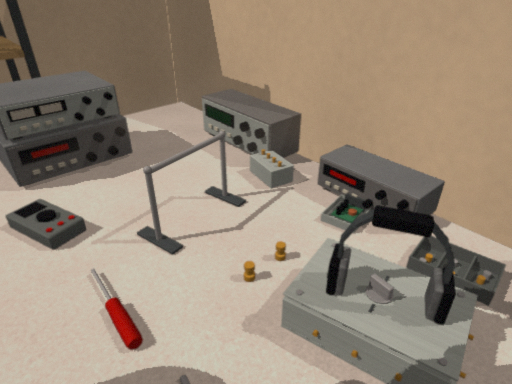

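View pics/top0.png

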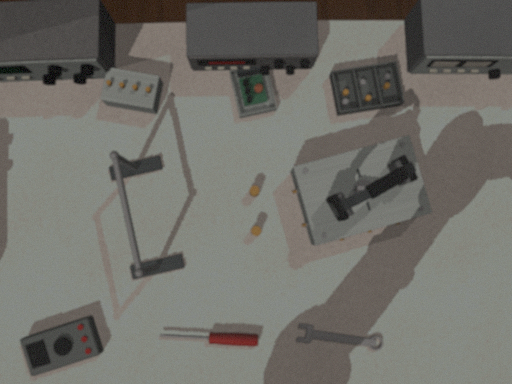

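View pics/wrist0.png

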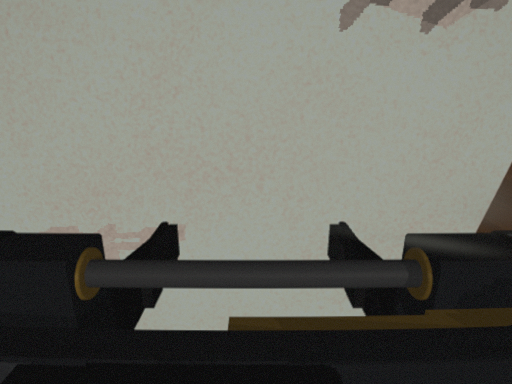

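The side view has the bar from (150,168) to (222,135), the box with the headset and its crown at (403,221), and the adapters at (249,271) and (280,250). In the top view the crown is at (390,180), the bar runs from (115,157) to (137,270), and the adapters are at (255,190) and (257,229).

```bash
cat > h.py <<'E'
import numpy as np, cv2
from cell import env, read_camera, camera_info, job, models
def cloud(n):
    o=env.get_obs(); c=camera_info(n); p,d=read_camera(n)
    v,u=np.mgrid[0:384,0:512]
    K=np.array([[c["fx"],0,c["cx"]],[0,c["fy"],c["cy"]],[0,0,1]])
    q=cv2.undistortPoints(np.stack([u,v],-1).reshape(-1,1,2).astype(float),K,np.array(c["distortion"])).reshape(384,512,2)
    X=np.concatenate([q*d[...,None],d[...,None]],-1)
    W=(X-c["t"])@c["R"]
    W[d==0]=np.nan
    return p,d,W
def proj(n,P):
    c=camera_info(n)
    K=np.array([[c["fx"],0,c["cx"]],[0,c["fy"],c["cy"]],[0,0,1]])
    r,_=cv2.Rodrigues(np.array(c["R"]))
    return cv2.projectPoints(np.array(P,float).reshape(-1,1,3),r,np.array(c["t"]),K,np.array(c["distortion"]))[0].reshape(-1,2)
def rect(P):
    (c,s,a)=cv2.minAreaRect((P[:,:2]*1000).astype(np.float32)); return np.round(c,1),np.round(s,1),round(a,1)
E
python3 - <<'E'
from h import *
for n in ["top","side"]:
    p,d,W=cloud(n)
    np.save(f"pics/W{n}.npy",W)
    for t in ["unit","headset","crown","stand","wing","adapter_a"]:
        r=models.cut_out(t,n)
        for k in r[:3]:
            m=k["mask"]; P=W[m]; P=P[~np.isnan(P[:,0])]
            print(n,t,round(k["score"],2),m.sum(),np.round(np.median(P,0),3),np.round(np.percentile(P,[2,98],axis=0),3).tolist())
            if k is r[0]: np.save(f"pics/m_{n}_{t}.npy",m)
E
```

```text
top unit 0.94 8636 [ 0.569 -0.199  0.075] [[0.481, -0.331, 0.005], [0.661, -0.088, 0.08]]
top headset 0.94 1757 [ 0.561 -0.2    0.198] [[0.518, -0.291, 0.09], [0.621, -0.14, 0.227]]
top crown 0.88 1858 [ 0.562 -0.201  0.189] [[0.517, -0.293, 0.075], [0.622, -0.14, 0.227]]
top stand 0.61 2425 [0.529 0.221 0.011] [[0.411, 0.155, -0.0], [0.652, 0.293, 0.175]]
top wing 0.55 156 [ 0.579 -0.203  0.079] [[0.56, -0.223, 0.075], [0.592, -0.18, 0.211]]
side unit 0.91 17046 [ 0.526 -0.233  0.074] [[0.469, -0.335, 0.006], [0.649, -0.105, 0.081]]
side headset 0.71 4373 [ 0.569 -0.23   0.137] [[0.511, -0.299, 0.074], [0.619, -0.141, 0.225]]
side headset 0.19 590 [ 0.565 -0.214  0.084] [[0.552, -0.23, 0.074], [0.576, -0.195, 0.101]]
side crown 0.79 4333 [ 0.569 -0.233  0.138] [[0.511, -0.299, 0.08], [0.61, -0.152, 0.225]]
side stand 0.68 2089 [0.471 0.215 0.044] [[0.41, 0.153, -0.001], [0.652, 0.301, 0.17]]
side wing 0.58 583 [ 0.565 -0.214  0.085] [[0.552, -0.23, 0.075], [0.578, -0.196, 0.101]]
side adapter_a 0.53 232 [ 0.493 -0.006  0.016] [[0.485, -0.012, -0.001], [0.522, 0.033, 0.035]]
side adapter_a 0.51 181 [ 0.573 -0.004  0.018] [[0.567, -0.01, -0.001], [0.584, 0.008, 0.034]]
side adapter_a 0.23 2237 [0.468 0.216 0.043] [[0.409, 0.153, -0.001], [0.654, 0.481, 0.171]]
```

```bash
python3 - <<'E'
from h import *
def show(name,P):
    c=P.mean(0); s,v=np.linalg.eigh(np.cov(P[:,:2].T)); a=np.degrees(np.arctan2(v[1,1],v[0,1]))
    print(name,len(P),"mean",np.round(c*1000,1),"pca ang",round(a,1),"rect",rect(P))
Wt,Ws=np.load("pics/Wtop.npy"),np.load("pics/Wside.npy")
m=cv2.erode(np.uint8(np.zeros((1,1))),None)
for n,W in (("top",Wt),("side",Ws)):
    def box(x0,x1,y0,y1,z0,z1):
        q=(W[...,0]>x0)&(W[...,0]<x1)&(W[...,1]>y0)&(W[...,1]<y1)&(W[...,2]>z0)&(W[...,2]<z1); return W[q]
    show(n+" crown",box(.45,.68,-.35,-.05,.217,.24))
    show(n+" crown all",box(.45,.68,-.35,-.05,.207,.24))
    show(n+" cover",box(.45,.68,-.35,-.05,.072,.078))
    show(n+" wing",box(.53,.61,-.25,-.16,.083,.106))
    show(n+" wingtop",box(.53,.61,-.25,-.16,.097,.106))
    show(n+" bar",box(.38,.68,.1,.35,.155,.18))
    show(n+" posts",box(.38,.68,.1,.35,.05,.15))
    show(n+" ad",box(.46,.54,-.03,.05,.012,.04))
    show(n+" ad2",box(.54,.62,-.03,.05,.012,.04))
    show(n+" table",box(.3,.42,-.1,.1,-.02,.02))
E
```

```text
top crown 640 mean [ 569.9 -216.9  224.6] pca ang 118.2 rect (array([ 570.3, -218.3]), array([24.4, 77.8]), 27.8)
top crown all 769 mean [ 568.9 -214.8  222.5] pca ang 118.1 rect (array([ 570. , -217.6]), array([24.4, 99.4]), 27.8)
top cover 7286 mean [ 571.  -206.3   75.3] pca ang 99.9 rect (array([ 572.7, -212.6]), array([161.2, 239.6]), 14.4)
top wing 53 mean [ 574.3 -199.9   98.2] pca ang 106.1 rect (array([ 576.8, -203.6]), array([12.2, 22.8]), 27.7)
top wingtop 39 mean [ 574.5 -201.   101.1] pca ang 94.8 rect (array([ 574.3, -201.3]), array([15.3,  8.1]), 88.9)
top bar 908 mean [529.1 223.8 170.4] pca ang -168.6 rect (array([530.9, 224.8]), array([223.7,  15.6]), 11.8)
top posts 159 mean [540.7 223.  101. ] pca ang -168.1 rect (array([530.9, 223.8]), array([220.8,  10.8]), 11.5)
top ad 80 mean [497.7  -2.8  33. ] pca ang 90.8 rect (array([497.3,  -3.3]), array([18.6, 18. ]), 88.7)
top ad2 87 mean [578.7  -0.9  32. ] pca ang 88.1 rect (array([579.9,  -1.2]), array([18.6, 18.7]), 88.8)
top table 5618 mean [359.9   0.    0.4] pca ang 89.9 rect (array([360.,   0.]), array([120., 20
[... 447 characters left out ...]
]), array([33.6, 66.4]), 28.0)
side wingtop 142 mean [ 568.1 -212.1   99.5] pca ang 96.4 rect (array([ 560.2, -198.3]), array([31.3, 66.3]), 28.0)
side bar 584 mean [516.9 219.2 166.5] pca ang -168.1 rect (array([528.1, 223.7]), array([222.5,  14.6]), 12.4)
side posts 474 mean [509.8 218.1 101.8] pca ang -167.9 rect (array([527.8, 224.2]), array([219.9,  13.1]), 11.9)
side ad 147 mean [493.5  -4.1  26.5] pca ang 155.7 rect (array([495.2,  -1. ]), array([19.9, 18.9]), 71.1)
side ad2 128 mean [574.4  -1.8  26.6] pca ang 98.0 rect (array([5.764e+02, 3.000e-01]), array([19.6, 17.7]), 51.6)
side table 7474 mean [356.7 -10.   -1. ] pca ang 89.7 rect (array([360.,  -0.]), array([200., 120.]), 90.0)
```

```bash
cat >> h.py <<'E'
from scipy.spatial.transform import Rotation as Ro
def tool_R(phi): return Ro.from_euler('xyz',[-90,0,phi-90],degrees=True)
def plan(pos,phi,pos0=None,R0=None):
    o=env.get_obs(); p0=o["tool_pos"] if pos0 is None else np.array(pos0)
    R=Ro.from_euler('xyz',o["tool_rot"],degrees=True) if R0 is None else R0
    s=R.inv().apply(np.array(pos)-p0)*1000; r=(R.inv()*tool_R(phi)).as_rotvec(degrees=True)
    print("shift",np.round(s,1),"rot",np.round(r,1))
def st():
    o=env.get_obs(); print(round(o["time_s"],2),"pos",np.round(o["tool_pos"]*1000,1),"rot",np.round(o["tool_rot"],1),"F",np.round(o["force"],1),"M",np.round(o["wrist_torque"],2),"w",round(o["grip_width"]*1000,1),"q",np.round(o["qpos"],0))
E
python3 - <<'E'
from h import *
st(); plan([.569,-.219,.300],28)
E
```

```text
0.85 pos [ 180.1 -624.6  233.6] rot [ -90.    -0.  -163.9] F [0.1 0.1 0.8] M [-0.02 -0.   -0.  ] w 87.0 q [75. 18. -4. 83.  1. 79. -3.]
shift [-486.   -66.4 -281.9] rot [  -0.  -101.9    0. ]
```

Request:
move_arm(
  moves=[
    [0, -40, 0, 0, 0, 0],
    [-30, -66, -18, 0, -6, 0],
    [-486, -66, -282, 0, -102, 0],
    [-486, -66, -282, 0, -102, 0],
    [-486, -66, -282, 0, -102, 0],
    [-486, -66, -282, 0, -102, 0],
    [-486, -66, -282, 0, -102, 0],
    [-486, -66, -282, 0, -102, 0],
    [-486, -66, -282, 0, -102, 0],
    [-486, -66, -282, 0, -102, 0],
    [-486, -66, -282, 0, -102, 0],
    [-486, -66, -282, 0, -102, 0],
    [-486, -66, -282, 0, -102, 0],
    [-486, -66, -282, 0, -102, 0],
    [-486, -66, -282, 0, -102, 0],
    [-486, -66, -282, 0, -102, 0],
    [-486, -66, -282, 0, -102, 0],
    [-486, -66, -282, 0, -102, 0],
    [-486, -66, -282, 0, -102, 0],
    [-486, -66, -282, 0, -102, 0],
  ],
  claw=87,
)

```text
time_s: 2.52
tool_pos: [0.5681, -0.2206, 0.2996]
tool_rot: [-90.0, -0.0, -62.1]
force: [0.4, -0.9, -0.7]
grip_width: 0.0868
```

```bash
python3 - <<'E'
from h import *
st()
p,d,W=cloud("wrist"); cv2.imwrite("pics/w1.png",p[:,:,::-1])
q=(W[...,2]>.215)&(W[...,2]<.24)&(W[...,0]>.45)
P=W[q]; print(len(P),P.mean(0),rect(P))
st(); plan([.569,-.219,.217],28)
E
```

```text
2.52 pos [ 568.1 -220.6  299.6] rot [-90.   -0.  -62.1] F [ 0.4 -0.9 -0.7] M [-0.03 -0.15  0.02] w 86.8 q [ 46.  15. -34.  82.   8.  85.  41.]
2790 [ 0.56609868 -0.21411537  0.22444635] (array([ 567.5, -216.6]), array([24.1, 81.9]), 27.9)
2.57 pos [ 568.2 -220.4  299.6] rot [-90.   -0.  -62.1] F [0.7 0.6 0.3] M [ 0.06 -0.15 -0.03] w 87.4 q [ 46.  15. -34.  82.   8.  85.  41.]
shift [-0.9 82.6  1.4] rot [ 0.  -0.1  0. ]
```

View pics/w1.png

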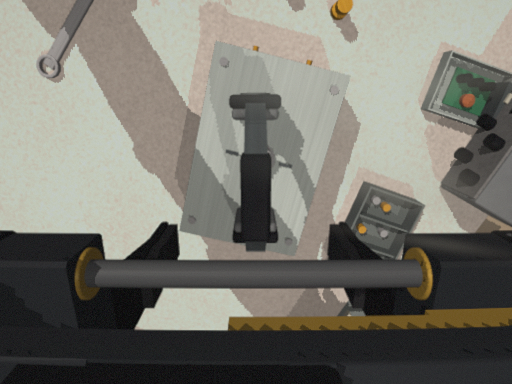

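The crown at (257,200) sits centred between the jaws, with a fitted width of 24 mm as given. I'll descend and grip.

Request:
move_arm(
  moves=[
    [-1, 20, 1, 0, 0, 0],
    [-1, 45, 1, 0, 0, 0],
    [-1, 65, 1, 0, 0, 0],
    [-1, 76, 1, 0, 0, 0],
    [-1, 82, 1, 0, 0, 0],
    [-1, 82, 1, 0, 0, 0],
  ],
)

```text
time_s: 3.07
tool_pos: [0.5686, -0.2179, 0.2166]
tool_rot: [-90.1, 0.1, -62.0]
force: [-0.7, 0.3, 0.5]
grip_width: 0.0869
```

Request:
move_arm(
  moves=[
    [0, 0, 0, 0, 0, 0],
    [0, 0, 0, 0, 0, 0],
    [0, 0, 0, 0, 0, 0],
    [0, 0, 0, 0, 0, 0],
    [0, 0, 0, 0, 0, 0],
    [0, 0, 0, 0, 0, 0],
    [0, 0, 0, 0, 0, 0],
    [0, 0, 0, 0, 0, 0],
    [0, 0, 0, 0, 0, 0],
    [0, 0, 0, 0, 0, 0],
  ],
  claw=10,
  newtons=35,
)

```text
time_s: 3.9
tool_pos: [0.5693, -0.2175, 0.2175]
tool_rot: [-90.0, -0.0, -61.9]
force: [0.3, 1.1, -0.3]
grip_width: 0.0287
```

```bash
python3 - <<'E'
from h import *
st()
p,d,W=cloud("side"); cv2.imwrite("pics/s2.png",p[:,:,::-1])
E
```

```text
3.9 pos [ 569.3 -217.5  217.5] rot [-90.   -0.  -61.9] F [ 0.3  1.1 -0.3] M [ 0.02 -0.15  0.03] w 28.7 q [ 46.  17. -33.  90.   9.  76.  40.]
```

View pics/s2.png

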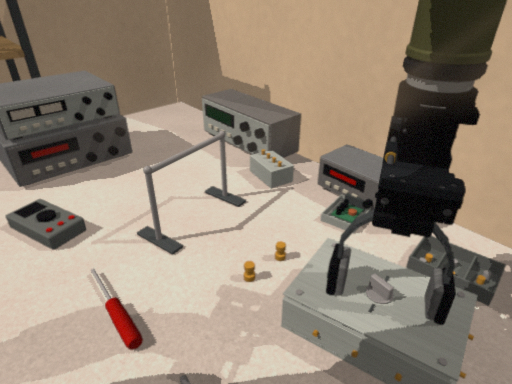

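The gripper is at the crown around (420,225) with the cups still on the cover, and the fingers are at 28.7 mm and still closing. I'll let them close fully.

Request:
move_arm(
  moves=[
    [0, 0, 0, 0, 0, 0],
    [0, 0, 0, 0, 0, 0],
    [0, 0, 0, 0, 0, 0],
    [0, 0, 0, 0, 0, 0],
    [0, 0, 0, 0, 0, 0],
  ],
)

```text
time_s: 4.37
tool_pos: [0.5693, -0.2176, 0.2175]
tool_rot: [-90.0, 0.0, -61.9]
force: [-0.4, 0.3, 0.3]
grip_width: 0.0238
```

Request:
move_arm(
  moves=[
    [0, -5, 0, 0, 0, 0],
    [0, -12, 0, 0, 0, 0],
    [0, -22, 0, 0, 0, 0],
    [0, -34, 0, 0, 0, 0],
    [0, -48, 0, 0, 0, 0],
    [0, -62, 0, 0, 0, 0],
    [0, -76, 0, 0, 0, 0],
    [0, -90, 0, 0, 0, 0],
    [0, -104, 0, 0, 0, 0],
    [0, -116, 0, 0, 0, 0],
    [0, -125, 0, 0, 0, 0],
    [0, -130, 0, 0, 0, 0],
    [0, -130, 0, 0, 0, 0],
    [0, -130, 0, 0, 0, 0],
  ],
)

```text
time_s: 5.53
tool_pos: [0.5693, -0.2175, 0.3474]
tool_rot: [-90.0, 0.0, -61.9]
force: [0.3, -0.6, -2.6]
grip_width: 0.0236
```

```bash
python3 - <<'E'
from h import *
st()
for n in ["side","top"]:
    p,d,W=cloud(n); cv2.imwrite(f"pics/{n}3.png",p[:,:,::-1]); np.save(f"pics/W{n}3.npy",W)
st(); plan([.5295,.224,.345],12)
def show(name,P):
    c=P.mean(0); s,v=np.linalg.eigh(np.cov(P[:,:2].T)); a=np.degrees(np.arctan2(v[1,1],v[0,1]))
    print(name,len(P),"mean",np.round(c*1000,1),"pca ang",round(a,1),"rect",rect(P))
for n in ["side","top"]:
    W=np.load(f"pics/W{n}3.npy")
    q=(W[...,2]>.083)&(W[...,2]<.106)&(W[...,0]>.53)&(W[...,0]<.62)&(W[...,1]>-.26)&(W[...,1]<-.16)
    show(n,W[q]); q&=(W[...,2]>.096); show(n,W[q])
E
```

```text
5.53 pos [ 569.3 -217.5  347.4] rot [-90.    0.  -61.9] F [ 0.3 -0.6 -2.6] M [-0.02 -0.16  0.04] w 23.6 q [ 45.  15. -34.  77.   8.  90.  41.]
5.63 pos [ 569.  -217.5  346.6] rot [-90.1   0.1 -61.9] F [-0.8 -0.3 -2.2] M [-0.  -0.1  0. ] w 23.8 q [ 45.  15. -34.  77.   8.  90.  41.]
shift [-408.1    1.9  173.1] rot [ 0.1 16.1 -0.1]
side 307 mean [ 567.2 -213.9   94.3] pca ang 83.6 rect (array([ 569.6, -212.5]), array([36.1, 11.5]), 79.9)
side 152 mean [ 568.7 -213.4   99. ] pca ang 81.8 rect (array([ 569.5, -212.3]), array([35.8, 11.3]), 78.4)
top 57 mean [ 574.  -207.5  100.7] pca ang 89.8 rect (array([ 576.9, -209.5]), array([14.6, 25.7]), 25.9)
top 55 mean [ 573.9 -207.5  101.3] pca ang 90.0 rect (array([ 573.1, -209.8]), array([28.5,  9.7]), 86.7)
```

View pics/side3.png

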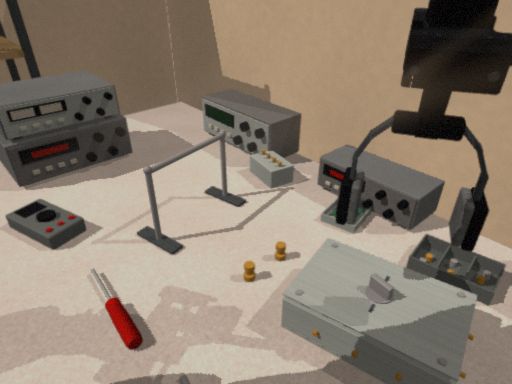

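The headset is lifted clear with its crown level at (428,125), and the wing is now fully visible at (380,288). I'll carry it over the bar.

Request:
move_arm(
  moves=[
    [-5, 2, 2, 0, 0, 0],
    [-16, 2, 7, 0, 1, 0],
    [-34, 2, 14, 0, 2, 0],
    [-58, 2, 25, 0, 3, 0],
    [-86, 2, 36, 0, 4, 0],
    [-116, 2, 49, 0, 5, 0],
    [-147, 2, 62, 0, 6, 0],
    [-178, 2, 75, 0, 7, 0],
    [-209, 2, 89, 0, 8, 0],
    [-240, 2, 102, 0, 9, 0],
    [-271, 2, 115, 0, 10, 0],
    [-302, 2, 128, 0, 11, 0],
    [-331, 2, 140, 0, 12, 0],
    [-357, 2, 151, 0, 13, 0],
    [-379, 2, 161, 0, 14, 0],
    [-395, 2, 168, 0, 15, 0],
    [-405, 2, 172, 0, 16, 0],
    [-408, 2, 173, 0, 16, 0],
    [-408, 2, 173, 0, 16, 0],
    [-408, 2, 173, 0, 16, 0],
  ],
)

```text
time_s: 7.3
tool_pos: [0.5299, 0.223, 0.3451]
tool_rot: [-90.0, -0.1, -77.9]
force: [0.2, -1.0, -2.4]
grip_width: 0.0237
```

```bash
python3 - <<'E'
from h import *
st()
for n in ["side","top"]:
    p,d,W=cloud(n); cv2.imwrite(f"pics/{n}4.png",p[:,:,::-1]); np.save(f"pics/W{n}4.npy",W)
W=np.load("pics/Wside4.npy")
for z0,z1 in ((.19,.26),(.20,.215),(.326,.362)):
    q=(W[...,2]>z0)&(W[...,2]<z1)&(W[...,0]>.4)&(W[...,0]<.65)&(W[...,1]>.1)&(W[...,1]<.35)
    P=W[q]; print(z0,len(P),rect(P) if len(P)>3 else "", P[:,2].min() if len(P) else "")
st(); plan([.5295,.224,.235],12)
E
```

```text
7.3 pos [529.9 223.  345.1] rot [-90.   -0.1 -77.9] F [ 0.2 -1.  -2.4] M [-0.04 -0.13 -0.05] w 23.7 q [ 16.  12. -49.  82.   9.  90. -20.]
0.19 1456 (array([529.1, 219.5]), array([ 53.2, 165.4]), 12.6) 0.20256685358121734
0.2 257 (array([528.6, 218.9]), array([ 50. , 159.6]), 11.9) 0.20256685358121734
0.326 747 (array([528.8, 220.9]), array([ 45.6, 108.1]), 28.9) 0.32622895958171333
7.4 pos [530.3 222.3 345.3] rot [-90.   -0.1 -78. ] F [ 0.7 -0.2 -1.8] M [-0.07 -0.13  0.03] w 23.6 q [ 16.  12. -49.  82.   9.  90. -20.]
shift [ -1.9 110.3  -0.3] rot [ 0.  -0.   0.1]
```

View pics/side4.png

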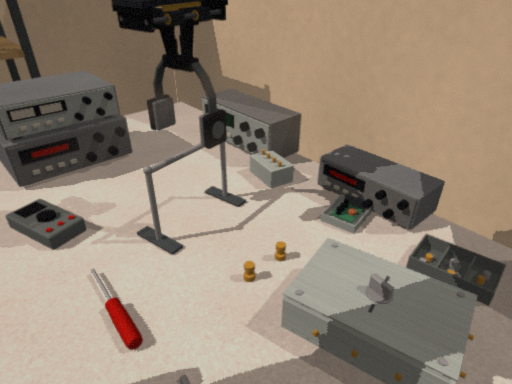

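View pics/top4.png

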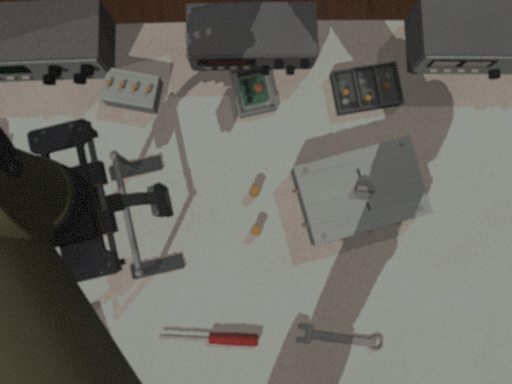

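The cups straddle the bar from above (side view cups at (162,110) and (213,130)) and the headset is about 4 mm short in y. I'll correct that while lowering.

Request:
move_arm(
  moves=[
    [-2, 4, 0, 0, 0, 0],
    [-5, 14, 0, 0, 0, 0],
    [-6, 26, 0, 0, 0, 0],
    [-6, 38, 0, 0, 0, 0],
    [-6, 50, 0, 0, 0, 0],
    [-6, 62, 0, 0, 0, 0],
    [-6, 74, 0, 0, 0, 0],
    [-6, 86, 0, 0, 0, 0],
    [-6, 98, 0, 0, 0, 0],
    [-6, 110, 0, 0, 0, 0],
    [-6, 122, 0, 0, 0, 0],
    [-6, 132, 0, 0, 0, 0],
    [-6, 141, 0, 0, 0, 0],
    [-6, 148, 0, 0, 0, 0],
    [-6, 152, 0, 0, 0, 0],
    [-6, 154, 0, 0, 0, 0],
    [-6, 154, 0, 0, 0, 0],
  ],
)

```text
time_s: 8.82
tool_pos: [0.5286, 0.2297, 0.1913]
tool_rot: [-90.0, -0.0, -77.9]
force: [-0.0, 0.4, -0.3]
grip_width: 0.0236
```

```bash
python3 - <<'E'
from h import *
st()
p,d,W=cloud("side"); cv2.imwrite("pics/side5.png",cv2.resize(p[60:320,60:360,::-1],None,fx=2,fy=2))
q=(W[...,2]>.03)&(W[...,2]<.1)&(W[...,0]>.48)&(W[...,0]<.58)&(W[...,1]>.1)&(W[...,1]<.35)
P=W[q]; print(len(P),rect(P),np.percentile(P[:,2],1))
E
```

```text
8.82 pos [528.6 229.7 191.3] rot [-90.   -0.  -77.9] F [-0.   0.4 -0.3] M [ 0.04 -0.1   0.04] w 23.6 q [ 15.  16. -48.  96.  13.  73. -24.]
907 (array([528.6, 226.3]), array([ 52.9, 164.3]), 11.8) 0.051310385084978864
```

View pics/side5.png

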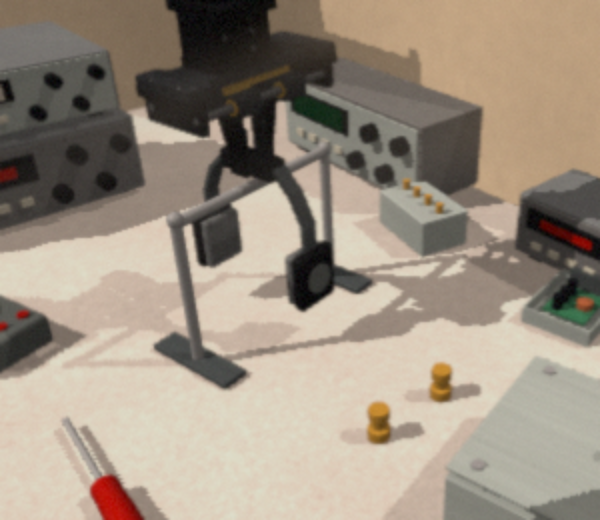

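Request:
move_arm(
  moves=[
    [2, 1, 0, 0, 0, 0],
    [2, 2, 0, 0, 0, 0],
    [2, 3, 0, 0, 0, 0],
    [2, 3, 0, 0, 0, 0],
    [2, 3, 0, 0, 0, 0],
  ],
)

```text
time_s: 9.28
tool_pos: [0.529, 0.2277, 0.1886]
tool_rot: [-90.0, -0.0, -77.9]
force: [-0.5, 0.6, -1.9]
grip_width: 0.0236
```

Request:
move_arm(
  moves=[
    [0, 0.5, 0, 0, 0, 0],
    [0, 1, 0, 0, 0, 0],
    [0, 1.5, 0, 0, 0, 0],
    [0, 1.5, 0, 0, 0, 0],
    [0, 1.5, 0, 0, 0, 0],
  ],
)

```text
time_s: 9.7
tool_pos: [0.529, 0.2277, 0.187]
tool_rot: [-90.0, -0.0, -77.9]
force: [-0.0, 0.7, -1.7]
grip_width: 0.0241
```

Request:
move_arm(
  moves=[
    [0, 0.5, 0, 0, 0, 0],
    [0, 1, 0, 0, 0, 0],
    [0, 1, 0, 0, 0, 0],
    [0, 1, 0, 0, 0, 0],
  ],
)

```text
time_s: 10.03
tool_pos: [0.529, 0.2277, 0.186]
tool_rot: [-90.0, -0.0, -77.9]
force: [0.6, 0.1, -1.8]
grip_width: 0.0236
```

Request:
move_arm(
  moves=[
    [0, 0.5, 0, 0, 0, 0],
    [0, 1, 0, 0, 0, 0],
    [0, 1, 0, 0, 0, 0],
    [0, 1, 0, 0, 0, 0],
  ],
)

```text
time_s: 10.37
tool_pos: [0.5291, 0.2278, 0.1853]
tool_rot: [-90.0, -0.0, -77.9]
force: [-0.6, -0.2, 1.4]
grip_width: 0.0238
```

Contact came at 185.3 mm, where I expected it, so I'll release.

Request:
move_arm(
  moves=[
    [0, 0, 0, 0, 0, 0],
    [0, 0, 0, 0, 0, 0],
    [0, 0, 0, 0, 0, 0],
    [0, 0, 0, 0, 0, 0],
    [0, 0, 0, 0, 0, 0],
    [0, 0, 0, 0, 0, 0],
    [0, 0, 0, 0, 0, 0],
  ],
  claw=60,
)

```text
time_s: 10.95
tool_pos: [0.529, 0.2278, 0.185]
tool_rot: [-90.0, -0.0, -77.9]
force: [-0.8, -0.1, 0.5]
grip_width: 0.0577
```

```bash
python3 - <<'E'
from h import *
st()
p,d,W=cloud("side"); cv2.imwrite("pics/side6.png",cv2.resize(p[60:320,60:360,::-1],None,fx=2,fy=2))
q=(W[...,2]>.03)&(W[...,2]<.1)&(W[...,0]>.48)&(W[...,0]<.58)&(W[...,1]>.1)&(W[...,1]<.35)
P=W[q]; print(len(P),rect(P),np.percentile(P[:,2],1))
E
```

```text
10.95 pos [529.  227.8 185. ] rot [-90.   -0.  -77.9] F [-0.8 -0.1  0.5] M [ 0.05 -0.17  0.02] w 57.7 q [ 15.  17. -48.  96.  13.  73. -24.]
1032 (array([529.4, 223.8]), array([ 53.6, 165.8]), 12.0) 0.045432046300993185
```

View pics/side6.png

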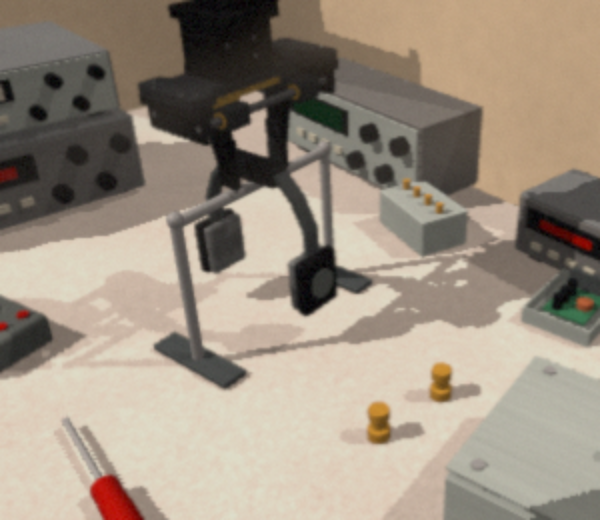

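The headset hangs on the bar at (255,165) in the crop, centred at (529.4, 223.8), and the fingers are clear of it. I'll rise straight up.

Request:
move_arm(
  moves=[
    [0, -8, 0, 0, 0, 0],
    [0, -20, 0, 0, 0, 0],
    [0, -40, 0, 0, 0, 0],
    [0, -65, 0, 0, 0, 0],
    [0, -90, 0, 0, 0, 0],
    [0, -110, 0, 0, 0, 0],
    [0, -115, 0, 0, 0, 0],
    [0, -115, 0, 0, 0, 0],
  ],
)

```text
time_s: 11.67
tool_pos: [0.5299, 0.2285, 0.3028]
tool_rot: [-89.7, 0.0, -77.9]
force: [-0.5, 0.8, -0.2]
grip_width: 0.0598
```

```bash
python3 - <<'E'
from h import *
st(); plan([.5715,-.2127,.26],-5)
E
```

```text
11.67 pos [529.9 228.5 302.8] rot [-89.7   0.  -77.9] F [-0.5  0.8 -0.2] M [-0.05 -0.08  0.01] w 59.8 q [ 16.  13. -49.  86.  10.  85. -21.]
shift [440.2  42.4 -52. ] rot [-0.3 17.1 -0.1]
```

Request:
move_arm(
  moves=[
    [20, 0, -2, 0, 1, 0],
    [50, 0, -5, 0, 3, 0],
    [85, 0, -10, 0, 5, 0],
    [120, 0, -14, 0, 8, 0],
    [155, 5, -18, 0, 10, 0],
    [190, 10, -22, 0, 13, 0],
    [225, 15, -26, 0, 15, 0],
    [260, 20, -31, 0, 17, 0],
    [295, 25, -35, 0, 17, 0],
    [330, 30, -39, 0, 17, 0],
    [365, 35, -43, 0, 17, 0],
    [395, 40, -47, 0, 17, 0],
    [420, 42, -50, 0, 17, 0],
    [435, 42, -52, 0, 17, 0],
    [440, 42, -52, 0, 17, 0],
    [440, 42, -52, 0, 17, 0],
    [440, 42, -52, 0, 17, 0],
  ],
  claw=50,
)

```text
time_s: 13.08
tool_pos: [0.5706, -0.2112, 0.258]
tool_rot: [-90.0, 0.1, -94.8]
force: [1.0, 1.5, -0.3]
grip_width: 0.0499
```

```bash
python3 - <<'E'
from h import *
st()
p,d,W=cloud("wrist"); cv2.imwrite("pics/w7.png",p[:,:,::-1])
def show(name,P):
    c=P.mean(0); s,v=np.linalg.eigh(np.cov(P[:,:2].T)); a=np.degrees(np.arctan2(v[1,1],v[0,1]))
    print(name,len(P),"mean",np.round(c*1000,1),"pca ang",round(a,1),"rect",rect(P))
R=(W[...,0]>.53)&(W[...,0]<.62)&(W[...,1]>-.26)&(W[...,1]<-.16)
for z in (.083,.096): 
    q=R&(W[...,2]>z)&(W[...,2]<.106)
    if q.sum()>5: show(z,W[q])
print([np.round(proj("wrist",[.5715,-.2127,.1]),0)])
st()
E
```

```text
13.08 pos [ 570.6 -211.2  258. ] rot [-90.    0.1 -94.8] F [ 1.   1.5 -0.3] M [-0.03 -0.09 -0.01] w 49.9 q [ 44.  15. -31.  86.   8.  81.   7.]
0.083 346 mean [ 570.3 -209.1  100.4] pca ang 82.4 rect (array([ 570.2, -210.6]), array([35.9,  9.9]), 82.3)
0.096 326 mean [ 570.2 -210.   101. ] pca ang 82.5 rect (array([ 570.2, -210.6]), array([35.9,  9.9]), 82.3)
[array([[254., 179.]])]
13.13 pos [ 570.8 -210.7  258.3] rot [-90.    0.1 -94.7] F [-0.4  0.3  0.2] M [-0.03 -0.09  0.03] w 50.1 q [ 44.  15. -31.  86.   8.  81.   7.]
```

View pics/w7.png

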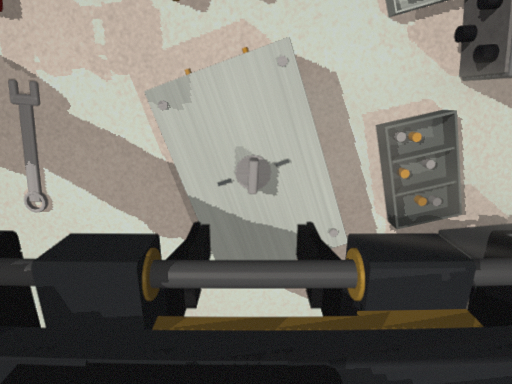

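The wing is at (252,175), with index ridges at (224,183) and (283,161). I'll measure the ridge direction precisely.

```bash
python3 - <<'E'
from h import *
p,d,W=cloud("wrist")
g=p.mean(-1)
C=[]
for u0,v0 in ((224,183),(283,161)):
    s=np.zeros_like(g,bool); s[v0-9:v0+10,u0-11:u0+12]=1
    q=s&(g<90)&(W[...,2]>.07); P=W[q]; C.append(P.mean(0)); print(q.sum(),P.mean(0),rect(P))
dlt=C[1]-C[0]; print(np.degrees(np.arctan2(dlt[1],dlt[0])),np.linalg.norm(dlt),(C[0]+C[1])/2)
q=(W[...,2]>.073)&(W[...,2]<.078)&(W[...,0]>.45)&(W[...,0]<.68)
print(rect(W[q]))
st(); plan([.5702,-.2106,.0905],-7.7)
E
```

```text
30 [ 0.53706747 -0.21931011  0.07733663] (array([ 536.7, -219.2]), array([14.3,  2.8]), 15.7)
16 [ 0.60015009 -0.20334077  0.07767064] (array([ 602. , -203.3]), array([13.6,  2.9]), 7.9)
14.205955956523502 0.06507340288475552 [ 0.56860878 -0.21132544  0.07750363]
(array([ 569.4, -210.9]), array([160.2, 240.4]), 14.2)
13.18 pos [ 570.8 -210.7  258.4] rot [-90.    0.  -94.7] F [ 0.3 -0.2  0.8] M [ 0.03 -0.07 -0.05] w 50.0 q [ 44.  15. -31.  86.   8.  81.   7.]
shift [ 1.000e-01  1.679e+02 -7.000e-01] rot [-0.  3. -0.]
```

Request:
move_arm(
  moves=[
    [0, 12, -1, 0, 3, 0],
    [0, 35, -1, 0, 3, 0],
    [0, 65, -1, 0, 3, 0],
    [0, 95, -1, 0, 3, 0],
    [0, 120, -1, 0, 3, 0],
    [0, 140, -1, 0, 3, 0],
    [0, 153, -1, 0, 3, 0],
    [0, 161, -1, 0, 3, 0],
    [0, 165, -1, 0, 3, 0],
    [0, 167, -1, 0, 3, 0],
    [0, 167, -1, 0, 3, 0],
  ],
)

```text
time_s: 14.1
tool_pos: [0.57, -0.2132, 0.0919]
tool_rot: [-89.9, -0.0, -97.9]
force: [-0.4, 0.3, 0.4]
grip_width: 0.0502
```

Request:
move_arm(
  moves=[
    [0, 0, 0, 0, 0, 0],
    [0, 0, 0, 0, 0, 0],
    [0, 0, 0, 0, 0, 0],
    [0, 0, 0, 0, 0, 0],
    [0, 0, 0, 0, 0, 0],
    [0, 0, 0, 0, 0, 0],
    [0, 0, 0, 0, 0, 0],
    [0, 0, 0, 0, 0, 0],
    [0, 0, 0, 0, 0, 0],
    [0, 0, 0, 0, 0, 0],
  ],
  claw=0,
  newtons=40,
)

```text
time_s: 14.93
tool_pos: [0.57, -0.2134, 0.0911]
tool_rot: [-89.9, -0.0, -97.9]
force: [2.8, -0.5, -2.1]
grip_width: 0.0097
```

```bash
python3 - <<'E'
from h import *
st(); plan([.5702,-.2108,.0905],-75.8)
E
```

```text
14.93 pos [ 570.  -213.4   91.1] rot [-89.9  -0.  -97.9] F [ 2.8 -0.5 -2.1] M [-0.17 -0.69  0.07] w 9.7 q [ 42.  22. -29.  98.  12.  63.   1.]
shift [-2.6  0.6 -0.2] rot [-0.1 67.9 -0. ]
```

Gripped at 9.7 mm. I'll turn it 68° clockwise about the fastener's axis.

Request:
move_arm(
  moves=[
    [0, 0, -0.1, 0, 2, 0],
    [0, 0, -0.3, 0, 6, 0],
    [0, 0, -0.5, 0, 11, 0],
    [-0.1, 0, -0.7, 0, 16, 0],
    [-0.2, 0, -0.9, 0, 21, 0],
    [-0.3, 0, -1.1, 0, 26, 0],
    [-0.4, 0, -1.3, 0, 31, 0],
    [-0.5, 0, -1.5, 0, 36, 0],
    [-0.6, 0, -1.7, 0, 41, 0],
    [-0.8, 0, -1.9, 0, 46, 0],
    [-1, 0, -2, 0, 51, 0],
    [-1.2, 0, -2.2, 0, 56, 0],
    [-1.4, 0, -2.3, 0, 61, 0],
    [-1.5, 0, -2.4, 0, 65, 0],
    [-1.6, 0, -2.4, 0, 68, 0],
    [-1.6, 0, -2.4, 0, 68, 0],
    [-1.6, 0, -2.4, 0, 68, 0],
  ],
)

```text
time_s: 16.35
tool_pos: [0.5678, -0.2116, 0.0911]
tool_rot: [-90.0, 0.1, -165.8]
force: [3.9, -1.0, -2.3]
grip_width: 0.0098
```

```bash
python3 - <<'E'
from h import *
st()
for n in ["side","top"]:
    p,d,W=cloud(n); cv2.imwrite(f"pics/{n}8.png",p[:,:,::-1])
E
```

```text
16.35 pos [ 567.8 -211.6   91.1] rot [-9.000e+01  1.000e-01 -1.658e+02] F [ 3.9 -1.  -2.3] M [-0.23 -0.88 -0.03] w 9.8 q [ 33.  20. -18.  99.   7.  62. -63.]
```

View pics/side8.png

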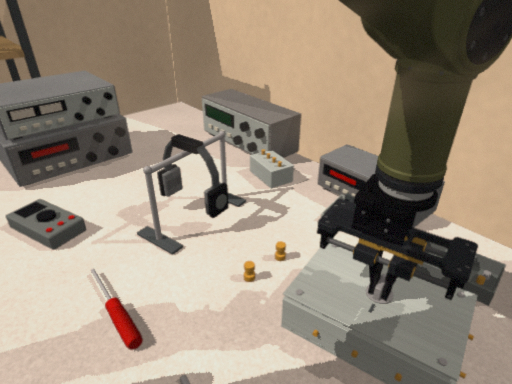

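The headset hangs on the bar with a cup on each side ((170,180) and (217,200)), the adapters at (249,271) and (280,250) haven't moved, and the wing is held in line. I'll press down while holding the wing.

Request:
move_arm(
  moves=[
    [0, 1, 0, 0, 0, 0],
    [0, 2, 0, 0, 0, 0],
    [0, 3, 0, 0, 0, 0],
    [0, 4, 0, 0, 0, 0],
    [0, 5, 0, 0, 0, 0],
    [0, 5, 0, 0, 0, 0],
    [0, 5, 0, 0, 0, 0],
  ],
)

```text
time_s: 17.03
tool_pos: [0.5679, -0.2115, 0.0879]
tool_rot: [-89.9, 0.1, -165.9]
force: [1.4, -0.6, 6.7]
grip_width: 0.0096
```

```bash
python3 - <<'E'
from h import *
st()
E
```

```text
17.03 pos [ 567.9 -211.5   87.9] rot [-8.990e+01  1.000e-01 -1.659e+02] F [ 1.4 -0.6  6.7] M [ 0.04 -0.26 -0.03] w 9.6 q [ 33.  20. -18.  99.   7.  62. -63.]
```

Request:
move_arm(
  moves=[
    [0, 1, 0, 0, 0, 0],
    [0, 2, 0, 0, 0, 0],
    [0, 3, 0, 0, 0, 0],
    [0, 4, 0, 0, 0, 0],
    [0, 4, 0, 0, 0, 0],
    [0, 4, 0, 0, 0, 0],
  ],
)

```text
time_s: 17.53
tool_pos: [0.5679, -0.2115, 0.0842]
tool_rot: [-89.9, 0.1, -165.9]
force: [0.6, 0.7, 7.8]
grip_width: 0.0097
```

```bash
python3 - <<'E'
from h import *
st()
for n in ["side","top"]:
    p,d,W=cloud(n); np.save(f"pics/W{n}9.npy",W)
    q=(W[...,2]>.05)&(W[...,2]<.08)&(W[...,0]>.5)&(W[...,0]<.55)&(W[...,1]>-.28)&(W[...,1]<-.15)
    W0=np.load(f"pics/W{n}.npy"); print(n,np.median(W[q][:,2]),np.median((W[...,2]-W0[...,2])[q]))
E
```

```text
17.53 pos [ 567.9 -211.5   84.2] rot [-8.990e+01  1.000e-01 -1.659e+02] F [0.6 0.7 7.8] M [ 0.06 -0.02 -0.02] w 9.7 q [ 33.  21. -18.  99.   7.  61. -63.]
side 0.06729124797920547 nan
top 0.06859986733750503 nan
```

The cover is past the 2 mm stop and nearly flush, so the stud has entered its slot. I'll press further.

Request:
move_arm(
  moves=[
    [0, 1, 0, 0, 0, 0],
    [0, 2, 0, 0, 0, 0],
    [0, 3, 0, 0, 0, 0],
    [0, 4, 0, 0, 0, 0],
    [0, 4, 0, 0, 0, 0],
    [0, 4, 0, 0, 0, 0],
    [0, 4, 0, 0, 0, 0],
  ],
)

```text
time_s: 18.22
tool_pos: [0.5679, -0.2116, 0.0829]
tool_rot: [-89.9, 0.1, -165.9]
force: [-5.4, 1.3, 22.5]
grip_width: 0.0094
```

```bash
python3 - <<'E'
from h import *
st()
for n in ["side","top"]:
    p,d,W=cloud(n); cv2.imwrite(f"pics/{n}10.png",p[:,:,::-1])
    W0=np.load(f"pics/W{n}3.npy")
    for x0,x1,y0,y1 in ((.48,.54,-.32,-.24),(.5,.56,-.17,-.12),(.59,.63,-.2,-.13)):
        def f(W):
            q=(W[...,2]>.05)&(W[...,2]<.08)&(W[...,0]>x0)&(W[...,0]<x1)&(W[...,1]>y0)&(W[...,1]<y1); return np.median(W[q][:,2]),q.sum()
        print(n,f(W),f(W0))
st()
E
```

```text
18.22 pos [ 567.9 -211.6   82.9] rot [-8.990e+01  1.000e-01 -1.659e+02] F [-5.4  1.3 22.5] M [ 0.48  1.29 -0.06] w 9.4 q [ 33.  21. -18.  99.   7.  61. -64.]
side (np.float64(0.06590847986053591), np.int64(1984)) (np.float64(0.07375898589596219), np.int64(2294))
side (np.float64(0.06642107629637539), np.int64(931)) (np.float64(0.07461573200563983), np.int64(927))
side (np.float64(0.06654445331408229), np.int64(262)) (np.float64(0.07445046402869179), np.int64(684))
top (np.float64(0.06722431465743567), np.int64(278)) (np.float64(0.07533361265957869), np.int64(672))
top (np.float64(0.06751785718227833), np.int64(460)) (np.float64(0.07541002556666104), np.int64(770))
top (np.float64(0.0675006243493422), np.int64(464)) (np.float64(0.07536783832160956), np.int64(712))
18.32 pos [ 567.9 -211.6   82.9] rot [-8.990e+01  1.000e-01 -1.659e+02] F [-5.3  2.1 22.6] M [ 0.51  1.26 -0.04] w 9.9 q [ 33.  21. -18.  99.   7.  61. -64.]
```

View pics/side10.png

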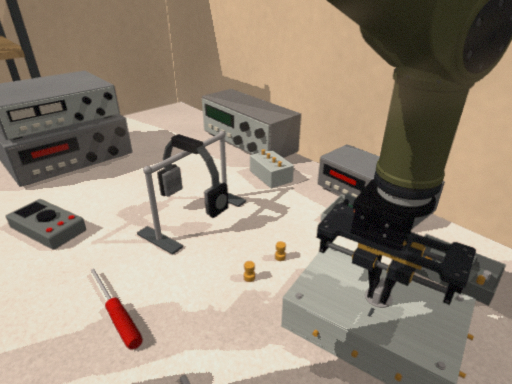

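View pics/top10.png

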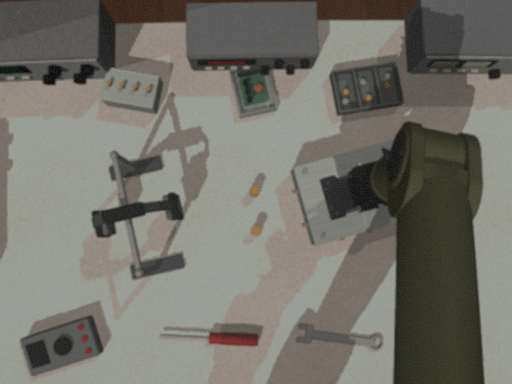

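The cover is 8 mm down at all three patches in both cameras, held with a steady 22 N. The headset hangs across the bar at (135,213) in the top view, and the adapters are unmoved at (255,190) and (257,229).

```bash
python3 -c "
from h import *
print(job.sign_off()); st()"
```

```text
the job is handed in; nothing more can be done
None
the job is handed in; nothing more can be done
```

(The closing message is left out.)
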